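# Sort spring buffers by feel

## Task

The three spring buffers on the plywood board look alike, but one is soft, one medium and one stiff: tell them apart by pushing their rods against the upright steel plate. Lay the soft one in the tray with one stud, the medium one in the tray with two studs and the stiff one in the tray with three, each flat on the tray's floor. Set them down rather than dropping them, and leave the other things on the bench where they are.

Things in the scene. Friction and masses are not known exactly. Their poses are not given: they have to be found in the camera images.
- board: Plywood board 150 x 330 x 12 mm lying flat, fixed; origin at the centre of its underside, y along its length. Three look-alike spring buffers lie on it at the start, one each at place1, place2, place3 (105 mm apart), rods pointing along the board's +x. There is one soft, one medium and one stiff; eyes cannot tell which. The buffers themselves are not tracked.
- plate: Upright bright steel plate, 130 wide x 90 high x 10 mm thick, on a foot behind it, fixed. Its flat face looks along its own -x; origin at the bottom centre of the face.
- plate_face (a point): Point in the middle of the plate's width, on its face, 60 mm above the table: a good place to press a rod's pad, pushing along the plate's +x.
- place1 (a point): On the board's top, 12 mm over the table, under the centre of the housing of the buffer that lies there at the start; axes as the board's. A buffer: grey square steel housing 60 long (x) x 30 wide x 30 mm high; 10 mm rod through a coil, with a black rubber pad 22 mm across.
- place2 (a point): On the board's top, 12 mm over the table, under the centre of the housing of the buffer that lies there at the start; axes as the board's. A buffer's pad face is 60 mm ahead (+x) of the housing's centre, on the housing's axis, 15 mm above its underside. Mass 0.14 to 0.24 kg.
- place3 (a point): On the board's top, 12 mm over the table, under the centre of the housing of the buffer that lies there at the start; axes as the board's. Pushing a rod in takes: soft 0.4 N + 2.5 N per 10 mm, medium 1 N + 6.5 N per 10 mm, stiff 2.3 N + 15 N per 10 mm; travel 16 mm, then rigid. It springs back out.
- tray_one: Open wooden tray with one steel stud: for the soft buffer. Fixed. Inside 116 (x) x 90 (y) mm, floor about 4 mm and rim 16 mm above the table; the domed studs (18 mm) stand in a row on a ledge at its +x end. Origin below the middle of the inside, at table height.
- tray_two: Open wooden tray with two studs: for the medium buffer. Fixed. Inside 116 (x) x 90 (y) mm, floor about 4 mm and rim 16 mm above the table; the domed studs (18 mm) stand in a row on a ledge at its +x end. Origin below the middle of the inside, at table height.
- tray_three: Open wooden tray with three studs: for the stiff buffer. Fixed. Inside 116 (x) x 90 (y) mm, floor about 4 mm and rim 16 mm above the table; the domed studs (18 mm) stand in a row on a ledge at its +x end. Origin below the middle of the inside, at table height.
- tape_roll: Bystander, leave alone: paper tape roll lying flat, 80 mm across, 20 mm high; origin at its underside.
- tube_offcut: Bystander, leave alone: plain steel block 50 x 30 x 30 mm, no rod; origin at its underside.
- cup: Bystander, leave alone: white plastic cup, 72 mm across, 85 mm high; origin at its underside.
- paint_brush: Bystander, leave alone: paint brush lying flat, about 0.2 m long (origin near its middle); origin at its underside.
- paint_can: Bystander, leave alone: closed metal can, 84 mm across, 100 mm high; origin at its underside.
- hex_frame: Bystander, leave alone: flat hexagon of 10 mm steel bar, 150 mm across; origin at its underside.
- foam_rosette: Bystander, leave alone: white round ornament, 100 mm across, 35 mm high; origin at its underside.
Mind the look-alikes: they are no part of the job. What is shaped like the tray_two but purple or turquoise is not meant.

How it is judged:
By the outcome, as a careful person would: the job done as asked, in the order asked, and still so for the second after the job is handed in, with the robot touching nothing.
It also fails if it takes over 72 s, if anything falls off the work surface, if the arm or the gripper's body presses on something with over 40 N, if the wrist force passes 120 N, or if a joint passes its speed limit or range.

## Robot

A 6-joint arm with a two-finger parallel gripper is mounted at the origin on the work surface. World frame = base frame: x ahead of the robot, y to its left, z up, the work surface at z = 0. Lengths are in m, angles in degrees, forces in N, time in s.
With the tool pointing down it reaches from about 0.4 to 0.825 m from the base axis. Payload 7 kg.
Tool frame: the origin (TCP) lies midway between the tips of the shut fingers; the grasp point (between the pads) lies 19 mm behind it (r.grasp_offset is the distance from the TCP to the grasp point, in m); z points along the fingers, x is the direction in which the jaws open and shut, and the axes are right-handed (so a half turn about z gives the same grasp; the last joint's range is limited). The gripper opens to 88 mm and grips with 3 to 60 N. Pads are 19 mm wide; open, the fingers measure 130 mm over their backs; the gripper's body (78 mm by 193 mm) begins 47 mm behind the grasp point.
Start: joints at [16.507, 20.546, 0.682, 0, -70.136, -16.507], TCP at [0.675, -0, 0.227] pointing down, gripper open.
Joint ranges: [-176.03, 176.03], [-82.01, 121.73], [-58.28, 71.71], [-173.87, 95.51], [-174.79, -0.11], [-173.66, 173.66]. Speed limits (degrees/s): [136.94, 136.94, 172.46, 180, 180, 180].

## Interface

Orientations are given as [roll, pitch, yaw] about the fixed x, y, z axes, in that order (R = Rz(yaw) Ry(pitch) Rx(roll)).
In Python, from plant import r gives the robot as it stands.
- The arm moves only by the tool step_arm, never from a script. Its argument "deltas" is a list of rows, each a list of 7 numbers: the turn, a rotation vector about the tool's x, y, z in rad, then the shift along the tool's x, y, z in mm, then the opening, from -1 (shut) to 1 (fully open), so that 0 is half open. In form: [[ax, ay, az, x, y, z, grip], ...]. A call has 1 to 10 rows; each row shifts and turns the pose as measured when the row begins, along the tool's axes as they then stand; what a row does not reach is not made up. A row lasts 1/10 s, in which the tool goes at most 50 mm and 8.59 degrees, less where a joint would pass 70% of its speed; a pose out of reach is approached as far as the arm can. A call with a gripper value outside its range is refused whole. The fingers move at their own pace and stop on an object; "squeeze" is the grip in N (left out, the last holds). Time passes only in rows, so rows that do not move let the fingers close. It gives the time, the measured TCP pose, the force and the opening at its end, in the units of the state.
- r.get_state(): the state, without advancing time (a new reading comes with each control period).
- r.capture(name): name is "scene" or "side" or "wrist"; returns the picture (420x560x3 uint8, red, green, blue); there is no depth.
- r.camera_info(name): a dict with "vertical_fov" (degrees; the focal length in pixels is half the picture's height over the tangent of half this angle, whatever the lens; pixels are square), "cx", "cy" (the principal point, pixels), "view" (4x4, takes a point from world to camera coordinates). Camera axes: x right, y down, z forward; pixel columns grow to the right and rows downward; lengths in m; the calibration is good to about 2 mm. A picture is of the moment at which its call begins: read the wrist's pose just before it. camera_info takes no time and is no camera call; for the wrist camera it gives the pose at the moment of the call.
- r.close_job(): hands the job in, once; it reports no verdict.
The state is a dict: "time_s": time; "joints": joint angles; "qd": joint speeds; "joint_torque": joint torques, N m; "tcp_pos": TCP position; "eef_rot": TCP orientation; "contact_force": force on the tool from outside, world axes, zero at the start; "moment": the same for the moment, N m; "gripper_width": finger opening in m.
Only numpy, scipy, OpenCV 4.12 (cv2) and the standard library are available. Lean on these libraries where they do the work, as an engineer would, in place of code of your own. Each camera call takes 0.05 s, during which the arm holds its last target.

## Working session

There is one attempt and no reset: what is moved stays moved. The work goes in short steps, Python scripts to look and compute and a tool call to move; the robot and the scene stay as the last step left them, time stands still between calls to the robot, and variables do not carry over. Pictures are saved under pics/ and viewed, and the job is handed in when it is done.

Besides the shell and the picture viewer there is one more tool, called after "Request:" as name([rows], argument=value, ...), one row to a line, values as JSON. step_arm: Moves the arm, as the interface text tells. Its arguments: {"type":"object","properties":{"deltas":{"type":"array","items":{"type":"array","items":{"type":"number"}}},"squeeze":{"type":"number"}},"required":["deltas"]}

```bash
ls; mkdir -p pics
python3 - <<'E'
from plant import r
import cv2,numpy as np
print(r.get_state())
for n in ["scene","side","wrist"]:
    i=r.camera_info(n); im=r.capture(n); cv2.imwrite(f"pics/{n}0.png",im[:,:,::-1]); print(n,i['vertical_fov'],i['cx'],i['cy'],np.round(i['view'],4).tolist(), [k for k in i])
E
```

```text
pics
{'time_s': 0.0, 'joints': array([ 1.65062831e+01,  2.05908431e+01,  6.35285269e-01, -1.93585349e-02,
       -7.01353166e+01, -1.65078979e+01]), 'qd': array([-0.03143862, -0.03200605, -0.01110457, -0.07953191, -0.00791032,
        0.00487917]), 'joint_torque': array([-8.00930356e-04, -5.82726967e+01,  2.93058443e+01,  6.99745238e+00,
        6.93249181e-03, -2.06530804e-04]), 'tcp_pos': array([ 6.74528491e-01, -3.38929976e-05,  2.25643239e-01]), 'eef_rot': array([-1.79991624e+02, -9.23001035e-02,  1.79991786e+02]), 'contact_force': array([-0.01553543,  0.50442819, -0.22814195]), 'moment': array([0.00513322, 0.0295503 , 0.00132706]), 'gripper_width': 0.08757672670071281}
scene 48.26288439449666 274.97929845391 207.4377110019451 [[0.4659, 0.8846, -0.0215, -0.2377], [0.6062, -0.3368, -0.7205, -0.2474], [-0.6445, 0.3227, -0.6931, 1.637], [0.0, 0.0, 0.0, 1.0]] ['vertical_fov', 'cx', 'cy', 'view']
side 57.73081331762219 274.5299959625738 207.02363729077803 [[0.8238, -0.5668, 0.0019, -0.3954], [-0.4334, -0.632, -0.6424, 0.2542], [0.3654, 0.5284, -0.7663, 0.9458], [0.0, 0.0, 0.0, 1.0]] ['vertical_fov', 'cx', 'cy', 'view']
wrist 64.58790894717433 283.58136765360535 213.64989275080572 [[-1.0, 0.0003, -0.0001, 0.6748], [0.0003, 0.9589, 0.2837, -0.0336], [0.0002, 0.2837, -0.9589, 0.3916], [0.0, 0.0, 0.0, 1.0]] ['vertical_fov', 'cx', 'cy', 'view']
```

View pics/scene0.png

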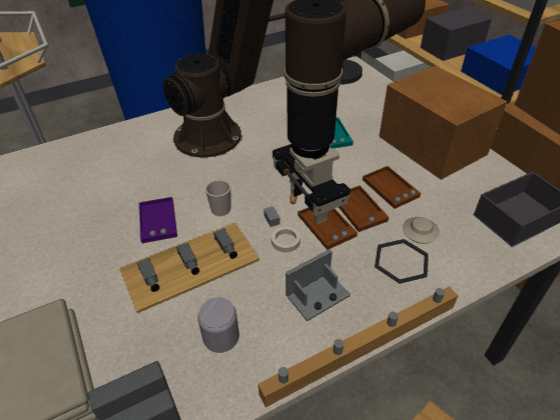

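View pics/side0.png

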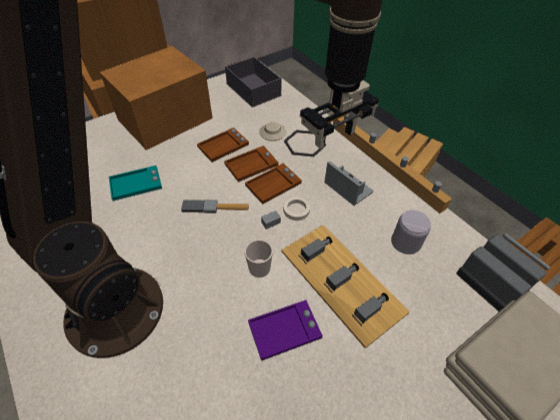

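View pics/wrist0.png

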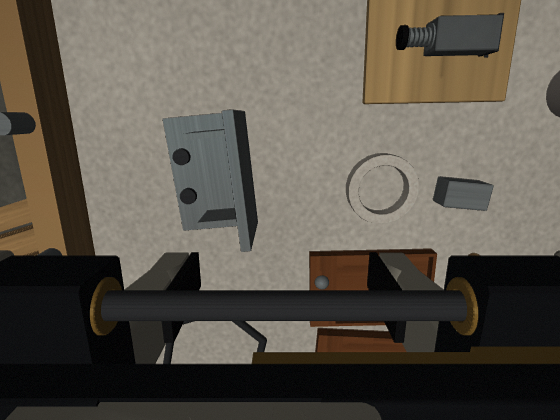

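Run:
```python
import cv2,numpy as np
def crop(n,x0,y0,x1,y1,s,o):
    im=cv2.imread(f"pics/{n}0.png")[y0:y1,x0:x1]; im=cv2.resize(im,None,fx=s,fy=s,interpolation=cv2.INTER_CUBIC)
    cv2.imwrite(f"pics/{o}.png",im)
crop("scene",110,160,310,360,4,"c1") if 0 else crop("scene",110,200,310,310,4,"c1")
crop("scene",270,150,450,290,4,"c2")
crop("side",180,100,340,220,4.5,"c3")
crop("side",270,140,420,350,2.8,"c4")
```

```text
(no output)
```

View pics/c1.png

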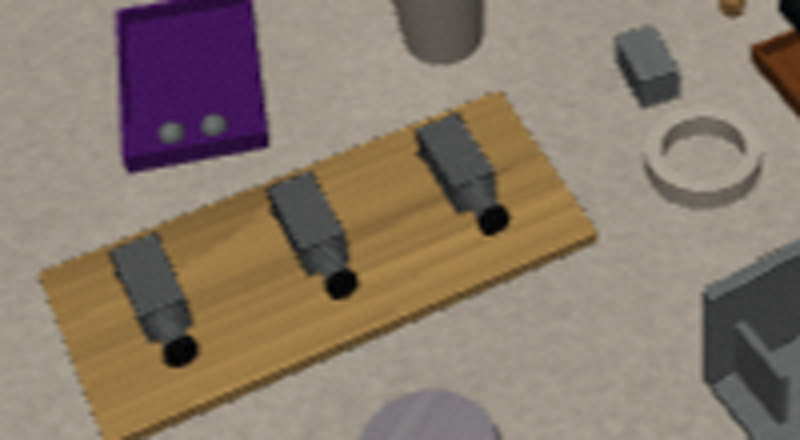

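View pics/c2.png

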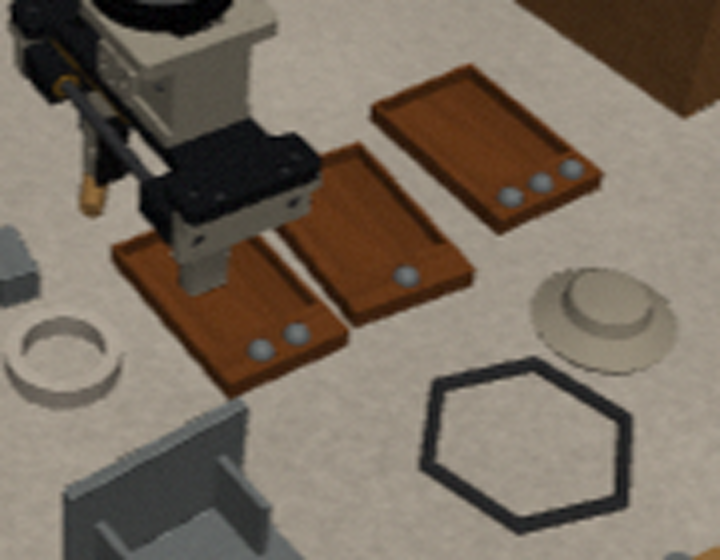

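View pics/c3.png

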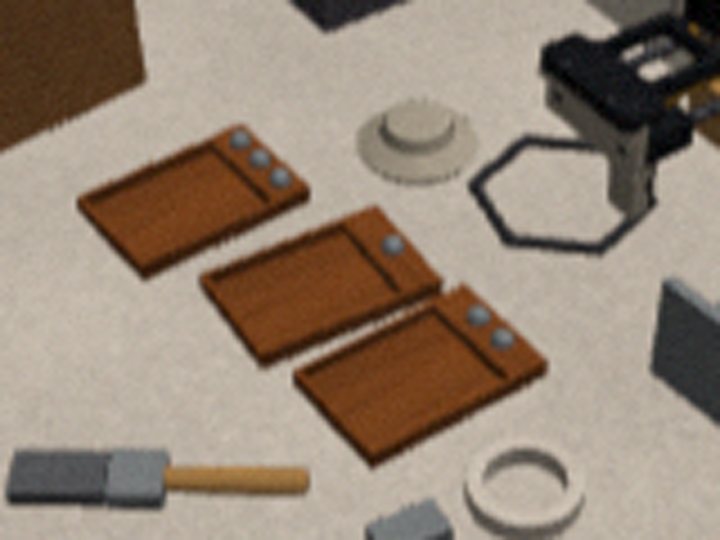

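View pics/c4.png

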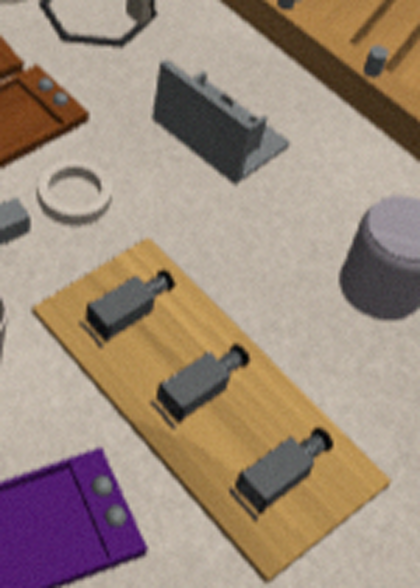

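```bash
cat > h.py <<'E'
import numpy as np,cv2
from plant import r
def ray(info,u,v):
    f=210/np.tan(np.radians(info['vertical_fov']/2)); V=np.array(info['view']); R=V[:3,:3];c=-R.T@V[:3,3]
    d=R.T@np.array([(u-info['cx'])/f,(v-info['cy'])/f,1]); return c,d
def onz(info,u,v,z):
    c,d=ray(info,u,v); return c+d*(z-c[2])/d[2]
def proj(info,p):
    f=210/np.tan(np.radians(info['vertical_fov']/2)); V=np.array(info['view']); q=V[:3,:3]@np.array(p)+V[:3,3]
    return f*q[0]/q[2]+info['cx'],f*q[1]/q[2]+info['cy']
E
python3 - <<'E'
from h import *
S=r.camera_info("side");C=r.camera_info("scene");W=r.camera_info("wrist")
P=lambda I,u,v,z:np.round(onz(I,u,v,z)[:3]*1000).astype(int)[:2].tolist()
def c3(u,v,z): return P(S,180+u/4.5,100+v/4.5,z)
def c2(u,v,z): return P(C,270+u/4,150+v/4,z)
def c1(u,v,z): return P(C,110+u/4,200+v/4,z)
def c4(u,v,z): return P(S,270+u/2.8,140+v/2.8,z)
print("three side",[c3(*p,.016) for p in [(80,203),(243,124),(308,186),(147,267)]],"studs",[c3(*p,.02) for p in [(240,140),(260,158),(281,178)]],"step",[c3(*p,.016) for p in[(212,150),(268,202)]])
print("one side",[c3(*p,.016) for p in [(202,278),(375,207),(441,277),(263,357)]],"studs",[c3(*p,.02) for p in [(393,245)]],"step",[c3(*p,.016) for p in[(345,228),(402,290)]])
print("two side",[c3(*p,.016) for p in [(295,376),(465,287),(546,358),(374,455)]],"studs",[c3(*p,.02) for p in [(479,315),(502,339)]],"step",[c3(*p,.016) for p in[(434,311),(505,376)]])
print("scene three",[c2(*p,.016) for p in [(372,104),(470,66),(601,180),(498,224)]],"studs",[c2(*p,.02) for p in [(512,196),(541,183),(571,169)]])
print("scene one",[c2(*p,.016) for p in [(360,144),(473,270),(357,314)]],"studs",[c2(*p,.02) for p in [(407,275)]])
print("scene two",[c2(*p,.016) for p in [(113,253),(347,335),(233,387)]],"studs",[c2(*p,.02) for p in [(262,349),(297,334)]])
print("board scene",[c1(*p,.012) for p in[(40,272),(503,92),(597,236),(110,436)]])
print("board side",[c4(*p,.012) for p in[(35,311),(150,238),(388,485),(268,575)]])
print("housing scene top back corners+front", [[c1(*q,.042) for q in b] for b in[[(112,250),(155,233),(187,298),(145,316)],[(268,187),(312,173),(345,236),(303,252)],[(418,127),(457,113),(494,178),(455,195)]]])
print("pads scene",[c1(*p,.027) for p in[(180,350),(341,283),(492,218)]])
print("plate top edge scene",[c2(*p,.09) for p in[(67,492),(245,402)]],"bottom", [c2(*p,0) for p in[(67,560)]])
print("plate top side",[c4(*p,.09) for p in[(165,63),(266,123)]],"bot",[c4(*p,.0) for p in[(153,120),(238,182)]])
f=[(228,110),(240,250)]
print("wrist plate",[P(W,*p,.09) for p in [(233,109),(243,250),(256,220)]],[P(W,*p,.0) for p in [(256,222)]])
E
```

```text
three side [[446, 419], [598, 431], [601, 337], [454, 327]] studs [[584, 411], [585, 383], [587, 353]] step [[561, 417], [566, 338]]
one side [[482, 293], [630, 287], [628, 194], [477, 198]] studs [[616, 240]] step [[598, 280], [596, 199]]
two side [[486, 170], [636, 176], [642, 84], [491, 77]] studs [[625, 143], [625, 114]] step [[603, 168], [607, 87]]
scene three [[454, 336], [454, 430], [606, 431], [607, 336]] studs [[592, 360], [591, 387], [590, 416]]
scene one [[488, 301], [636, 292], [632, 197]] studs [[621, 246]]
scene two [[499, 81], [644, 180], [647, 87]] studs [[631, 120], [630, 148]]
board scene [[448, -417], [445, -89], [593, -90], [592, -412]]
board side [[437, -101], [587, -95], [586, -421], [446, -420]]
housing scene top back corners+front [[[480, -372], [479, -344], [539, -342], [540, -369]], [[477, -268], [479, -239], [540, -239], [539, -267]], [[475, -163], [475, -135], [541, -137], [542, -165]]]
pads scene [[563, -357], [562, -252], [559, -148]]
plate top edge scene [[722, -78], [713, 49]] bottom [[706, -70]]
plate top side [[707, 39], [736, -88]] bot [[705, 42], [722, -83]]
wrist plate [[718, -84], [714, 45], [701, 14]] [[708, 46]]
```

Request:
step_arm([
  [0, 0, 0.143, 14.5, -23.2, 0, 1],
  [0, 0, 0.143, 11, -25, 0, 1],
  [0, 0, 0.143, 7.4, -26.4, 0, 1],
  [0, 0, 0.143, 3.6, -27.1, 0, 1],
  [0, 0, 0.143, -0.3, -27.4, 0, 1],
  [0, 0, 0.143, -4.2, -27, 0, 1],
  [0, 0, 0.143, -8, -26.2, 0, 1],
  [0, 0, 0.143, -11.7, -24.7, 0, 1],
  [0, 0, 0.143, -15.1, -22.8, 0, 1],
  [0, 0, 0.143, -18.2, -20.5, 0, 1],
])

```text
time_s: 1.15
tcp_pos: [0.5183, -0.2336, 0.2222]
eef_rot: [-179.6, -0.0, 95.1]
contact_force: [0.4, -0.4, 0.2]
gripper_width: 0.0877
```

Run:
```python
from h import *
s=r.get_state();print(s['time_s'],s['tcp_pos'],s['eef_rot'],s['joints'].round(1),s['contact_force'])
S=r.camera_info("side");C=r.camera_info("scene");W=r.camera_info("wrist")
P=lambda I,u,v,z:np.round(onz(I,u,v,z)[:3]*1000).astype(int)[:2].tolist()
print("cup",P(C,219,190,.085),P(S,259,250,.085),"can",P(C,217,312,.1),P(S,411,222,.1))
for n in["wrist","scene","side"]: cv2.imwrite(f"pics/{n}1.png",r.capture(n)[:,:,::-1])
```

```text
1.15 [ 0.51832661 -0.23362078  0.22223645] [-1.79563790e+02 -4.67659011e-02  9.51467330e+01] [ -4.5  11.  -13.1   0.  -66.4 -80.3] [ 0.44751943 -0.40143456  0.18488057]
cup [373, -102] [361, -103] can [749, -263] [732, -264]
```

View pics/wrist1.png

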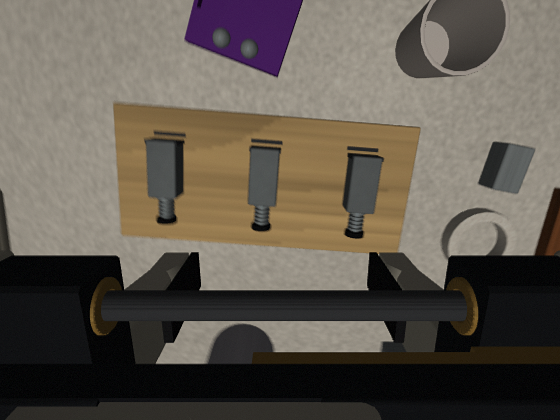

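View pics/scene1.png

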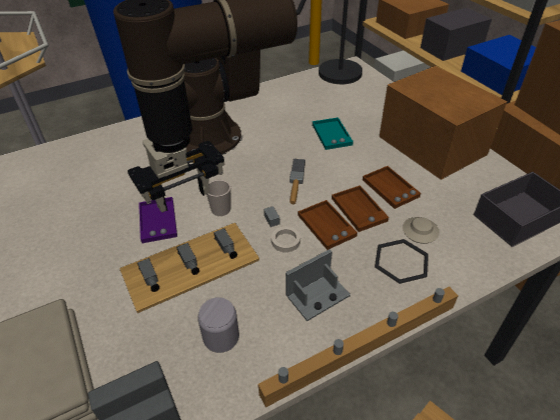

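Run:
```python
import cv2
im=cv2.imread("pics/wrist1.png")[90:265,100:430]
cv2.imwrite("pics/w1z.png",cv2.resize(im,None,fx=2.4,fy=2.4,interpolation=cv2.INTER_CUBIC))
im=cv2.imread("pics/scene1.png")[160:330,270:450]
cv2.imwrite("pics/s1z.png",cv2.resize(im,None,fx=3.5,fy=3.5,interpolation=cv2.INTER_CUBIC))
```

```text
(no output)
```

View pics/w1z.png

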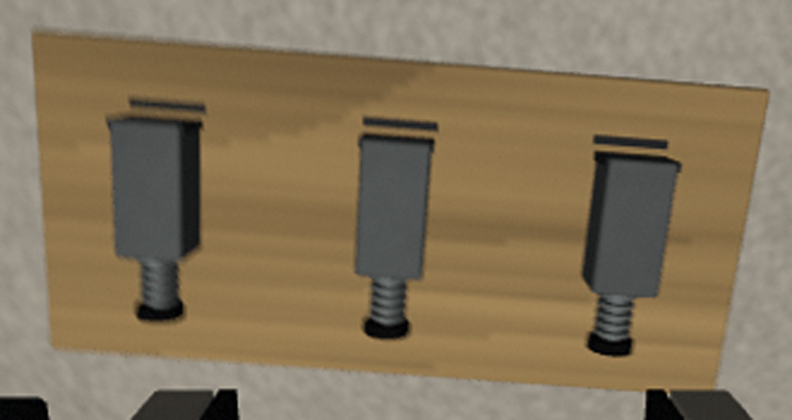

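View pics/s1z.png

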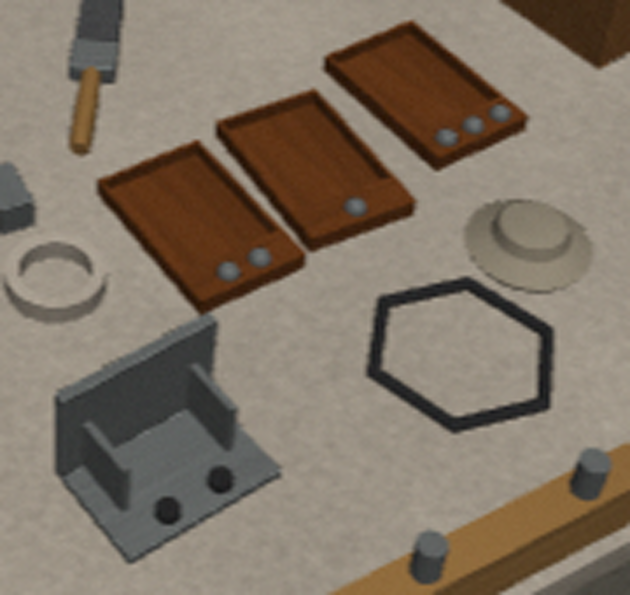

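Run:
```python
from h import *
W=r.camera_info("wrist");C=r.camera_info("scene")
P=lambda I,u,v,z:np.round(onz(I,u,v,z)[:2]*1000,1)
w=lambda u,v,z:P(W,100+u/2.4,90+v/2.4,z)
print("board",[w(*p,.012) for p in[(33,31),(768,90),(718,390),(52,347)]])
for b in [[(112,123),(190,123),(183,258),(117,254)],[(360,140),(433,140),(424,278),(355,273)],[(604,158),(678,163),(659,295),(592,293)]]:
    q=np.array([w(*p,.042) for p in b]); print(q.tolist(),q.mean(0))
print("pad",[w(*p,.027) for p in[(160,312),(387,328),(610,345)]])
c=lambda u,v,z:P(C,270+u/3.5,160+v/3.5,z)
print("two",[c(*p,.016) for p in[(99,185),(195,143),(304,252),(203,303)]],"one",[c(*p,.016) for p in[(217,126),(316,91),(414,201),(312,242)]],"three",[c(*p,.016) for p in[(325,64),(410,23),(526,117),(437,160)]])
print("plate back top",[c(*p,.09) for p in[(56,400),(216,318)]])
```

```text
board [array([ 445. , -423.4]), array([439.6, -95.5]), array([585.2, -90.3]), array([ 593.2, -421.2])]
[[478.6, -377.7], [475.5, -345.3], [534.0, -347.9], [534.9, -376.7]] [ 505.75 -361.9 ]
[[475.9, -274.1], [473.0, -243.5], [533.2, -242.0], [533.7, -272.5]] [ 503.95  -258.025]
[[473.8, -170.8], [472.9, -139.3], [531.2, -137.4], [533.1, -167.2]] [ 502.75  -153.675]
pad [array([ 565. , -363.1]), array([ 562.9, -257.1]), array([ 561.6, -151.6])]
two [array([497.9,  81.7]), array([493.4, 176.2]), array([639.3, 183.8]), array([646. ,  87.1])] one [array([484.7, 203.5]), array([488.5, 301.6]), array([635.7, 292.4]), array([633.5, 195.3])] three [array([462.9, 329.1]), array([453.5, 428.4]), array([601.2, 435.6]), array([606.8, 338. ])]
plate back top [array([724.1, -81.8]), array([714.9,  48.9])]
```

Request:
step_arm([
  [0, 0, 0.07, 8, -15, 20, 1],
  [0, 0, 0, 36, 0, 20, 1],
  [0, 0, 0, 36, 0, 30, 1],
  [0, 0, 0, 0, 0, 30, 1],
])

```text
time_s: 1.7
tcp_pos: [0.5041, -0.1534, 0.1238]
eef_rot: [179.9, 0.1, 91.5]
contact_force: [0.6, -0.2, -0.7]
gripper_width: 0.0875
```

Request:
step_arm([
  [0, 0, 0, 0, 0, 40, 1],
  [0, 0, 0, 0, 0, 40, 1],
  [0, 0, 0, 0, -1, 20, 1],
  [0, 0, 0, 0, 0, 4, 1],
  [0, 0, 0, 0, 0, 1, 1],
])

```text
time_s: 2.2
tcp_pos: [0.5037, -0.1486, 0.0124]
eef_rot: [-180.0, 0.1, 92.3]
contact_force: [-0.8, 0.7, 1.1]
gripper_width: 0.0874
```

Run:
```python
from h import *
print(r.get_state()['tcp_pos'])
cv2.imwrite("pics/side2.png",cv2.resize(r.capture("side")[150:360,230:430,::-1],None,fx=2.8,fy=2.8))
cv2.imwrite("pics/wrist2.png",r.capture("wrist")[:,:,::-1])
```

```text
[ 0.5036829  -0.14857258  0.012393  ]
```

View pics/side2.png

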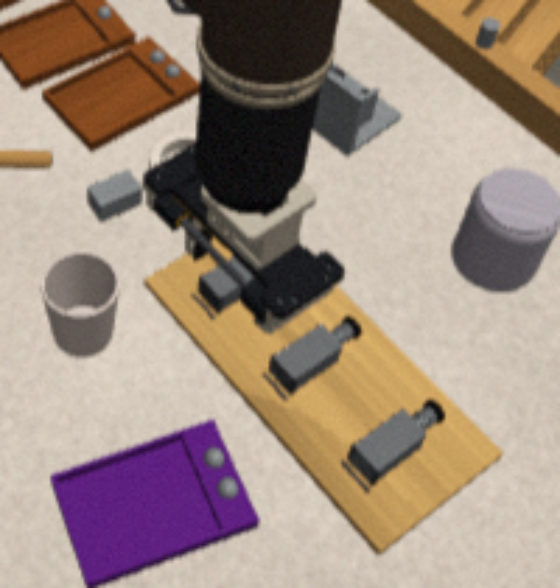

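View pics/wrist2.png

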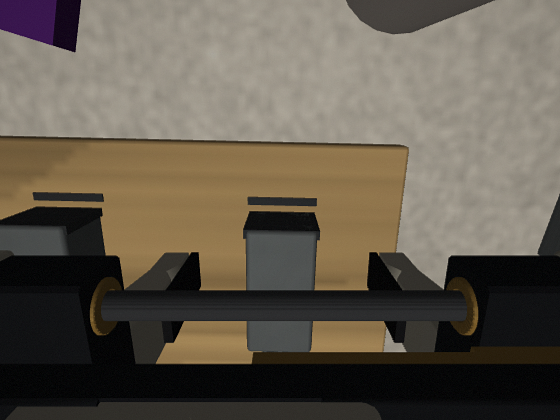

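Request:
step_arm([
  [0, 0, 0.02, -1, 0, -4, 1],
  [0, 0, 0, 0, 0, 0, -0.4],
  [0, 0, 0, 0, 0, 0, -0.4],
  [0, 0, 0, 0, 0, 0, -0.6],
  [0, 0, 0, 0, 0, 0, -0.6],
  [0, 0, 0, 0, 0, 0, -0.6],
], squeeze=40)

```text
time_s: 2.9
tcp_pos: [0.5077, -0.1499, 0.0226]
eef_rot: [179.4, 0.0, 91.1]
contact_force: [-0.2, -0.1, 0.2]
gripper_width: 0.0532
```

Request:
step_arm([
  [0, 0, 0, 0, -3, 5, -0.4],
  [0, 0, 0, 0, 0, 0, -0.6],
  [0, 0, 0, 0, 0, 0, -0.8],
  [0, 0, 0, 0, 0, 0, -0.8],
])

```text
time_s: 3.3
tcp_pos: [0.5043, -0.15, 0.0169]
eef_rot: [179.4, 0.0, 91.1]
contact_force: [-1.6, 1.2, 2.7]
gripper_width: 0.0296
```

Request:
step_arm([
  [0, 0, 0, 0, 0, -10, -0.8],
  [0, 0, 0, 0, 0, -30, -0.8],
  [0, 0, 0, 10, 10, -30, -0.8],
  [0, 0, 0, 30, 20, -10, -0.8],
  [0, 0, 0, 35, 25, 0, -0.8],
  [0, 0, 0, 35, 25, 0, -0.8],
  [0, 0, 0, 15, 15, 0, -0.8],
  [0, 0, 0, 0, 0, 0, -0.8],
])

```text
time_s: 4.1
tcp_pos: [0.5966, -0.0191, 0.1037]
eef_rot: [179.6, -0.1, 90.8]
contact_force: [-1.0, -0.5, -2.7]
gripper_width: 0.0296
```

Run:
```python
from h import *
s=r.get_state();print(s['tcp_pos'],s['eef_rot'],s['contact_force'],s['gripper_width'])
a=r.capture("side")[100:310,230:430,::-1];b=r.capture("scene")[160:330,230:400,::-1]
cv2.imwrite("pics/side3.png",cv2.resize(a,None,fx=2.8,fy=2.8,interpolation=2))
cv2.imwrite("pics/scene3.png",cv2.resize(b,None,fx=3.5,fy=3.5,interpolation=2))
```

```text
[ 0.59655751 -0.01906802  0.10367923] [ 1.79631155e+02 -6.93926501e-02  9.08389337e+01] [-1.02126234 -0.53691165 -2.74799516] 0.029645231264112927
```

View pics/side3.png

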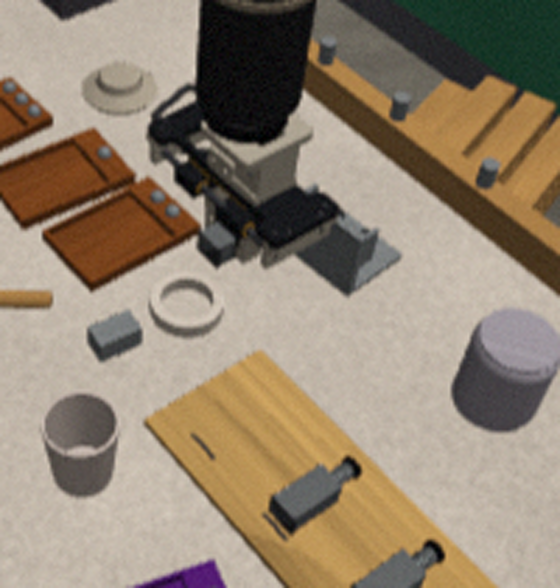

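View pics/scene3.png

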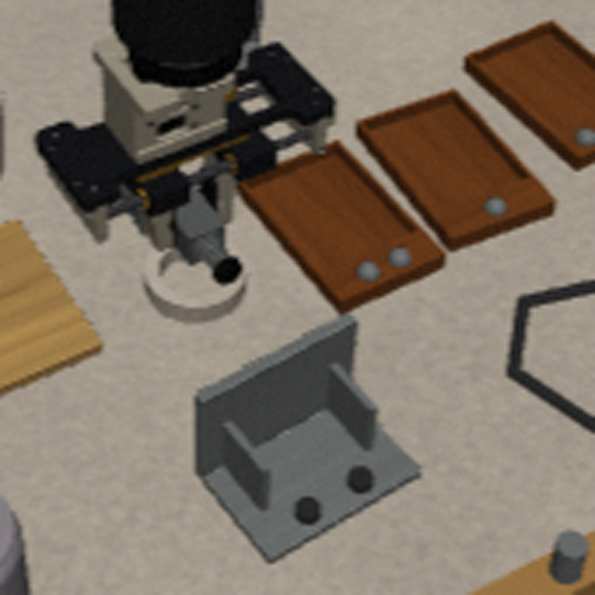

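Request:
step_arm([
  [0, 0, -0.055, 0, 10, 25, -0.8],
  [0, 0, 0, 0, 10, 20, -0.8],
  [0, 0, 0, 0, 5, 8, -0.8],
  [0, 0, 0, 0, 0, 0, -0.8],
])

```text
time_s: 4.6
tcp_pos: [0.6176, -0.0225, 0.0505]
eef_rot: [179.8, -0.1, 93.9]
contact_force: [-0.3, -0.1, -2.2]
gripper_width: 0.0295
```

Request:
step_arm([
  [0, 0, 0, 0, 5, 0, -0.8],
  [0, 0, 0, 0, 4, 0, -0.8],
])

```text
time_s: 4.8
tcp_pos: [0.6261, -0.0229, 0.0517]
eef_rot: [179.8, -0.1, 93.8]
contact_force: [-0.1, 0.7, -1.4]
gripper_width: 0.0299
```

Request:
step_arm([
  [0, 0, 0, 0, 3, 0, -0.8],
  [0, 0, 0, 0, 3, 0, -0.8],
])

```text
time_s: 5.0
tcp_pos: [0.6332, -0.0225, 0.0534]
eef_rot: [179.7, -0.1, 93.8]
contact_force: [0.4, -0.8, -2.0]
gripper_width: 0.0296
```

Request:
step_arm([
  [0, 0, 0, 0, 4, 2, -0.8],
  [0, 0, 0, 0, 4, 0, -0.8],
])

```text
time_s: 5.2
tcp_pos: [0.6422, -0.0218, 0.0523]
eef_rot: [179.6, -0.1, 93.8]
contact_force: [0.2, 0.4, -2.2]
gripper_width: 0.0295
```

Request:
step_arm([
  [0, 0, 0, 0, 4, 0, -0.8],
  [0, 0, 0, 0, 3, 0, -0.8],
])

```text
time_s: 5.4
tcp_pos: [0.65, -0.0211, 0.0524]
eef_rot: [179.6, -0.1, 93.8]
contact_force: [-0.4, 0.2, -2.3]
gripper_width: 0.0298
```

Request:
step_arm([
  [0, 0, 0, 0, 3, 0, -0.8],
  [0, 0, 0, 0, 3, 0, -0.8],
])

```text
time_s: 5.6
tcp_pos: [0.6558, -0.0208, 0.0521]
eef_rot: [179.7, -0.1, 93.8]
contact_force: [-2.8, -0.4, -0.7]
gripper_width: 0.0295
```

Request:
step_arm([
  [0, 0, 0, 0, 2, 0, -0.8],
  [0, 0, 0, 0, 1, 0, -0.8],
])

```text
time_s: 5.8
tcp_pos: [0.6574, -0.0208, 0.0514]
eef_rot: [179.9, -0.1, 93.8]
contact_force: [-4.0, -0.3, -0.6]
gripper_width: 0.0299
```

Request:
step_arm([
  [0, 0, 0, 0, 2, 0, -0.8],
  [0, 0, 0, 0, 1, 0, -0.8],
])

```text
time_s: 6.0
tcp_pos: [0.6589, -0.0209, 0.0509]
eef_rot: [-179.9, -0.1, 93.7]
contact_force: [-4.7, 1.1, -0.5]
gripper_width: 0.0298
```

Request:
step_arm([
  [0, 0, 0, 0, 1, 0, -0.8],
  [0, 0, 0, 0, 0, 0, -0.8],
])

```text
time_s: 6.2
tcp_pos: [0.6589, -0.021, 0.0505]
eef_rot: [-179.8, -0.1, 93.7]
contact_force: [-5.3, 1.2, -0.3]
gripper_width: 0.0295
```

Request:
step_arm([
  [0, 0, 0, 0, 4, 0, -0.8],
  [0, 0, 0, 0, 3, 0, -0.8],
  [0, 0, 0, 0, 0, 0, -0.8],
])

```text
time_s: 6.5
tcp_pos: [0.6626, -0.0209, 0.0498]
eef_rot: [-179.5, -0.0, 93.7]
contact_force: [-7.2, -0.3, -0.3]
gripper_width: 0.0298
```

Request:
step_arm([
  [0, 0, 0, 0, 4, 0, -0.8],
  [0, 0, 0, 0, 2, 0, -0.8],
  [0, 0, 0, 0, 0, 0, -0.8],
])

```text
time_s: 6.8
tcp_pos: [0.6636, -0.0212, 0.0485]
eef_rot: [-178.9, -0.0, 93.7]
contact_force: [-8.5, 0.7, 0.4]
gripper_width: 0.03
```

Run:
```python
from h import *
s=r.get_state();print(s['tcp_pos'],s['eef_rot'],s['contact_force'],s['gripper_width'])
a=r.capture("side")[100:310,230:430,::-1];b=r.capture("scene")[160:330,230:400,::-1]
cv2.imwrite("pics/side4.png",cv2.resize(a,None,fx=2.8,fy=2.8,interpolation=2))
cv2.imwrite("pics/scene4.png",cv2.resize(b,None,fx=3.5,fy=3.5,interpolation=2))
```

```text
[ 0.66362522 -0.02118209  0.04853718] [-1.78926936e+02 -3.23110496e-02  9.36504182e+01] [-8.45825556  0.67319142  0.37227808] 0.030009379219807956
```

View pics/scene4.png

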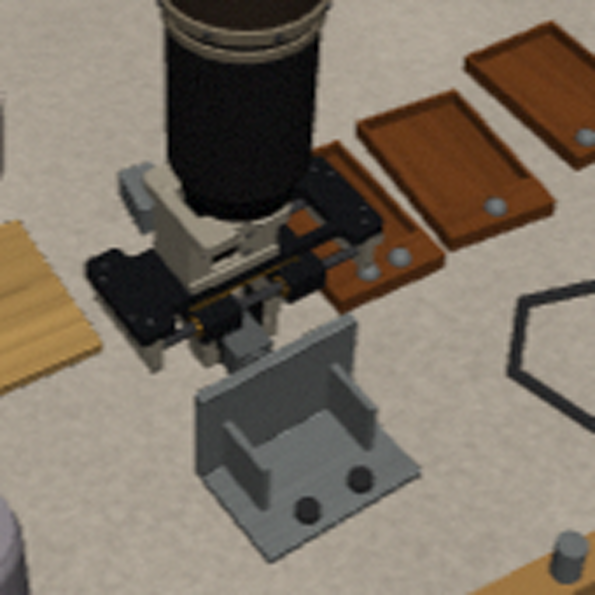

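View pics/side4.png

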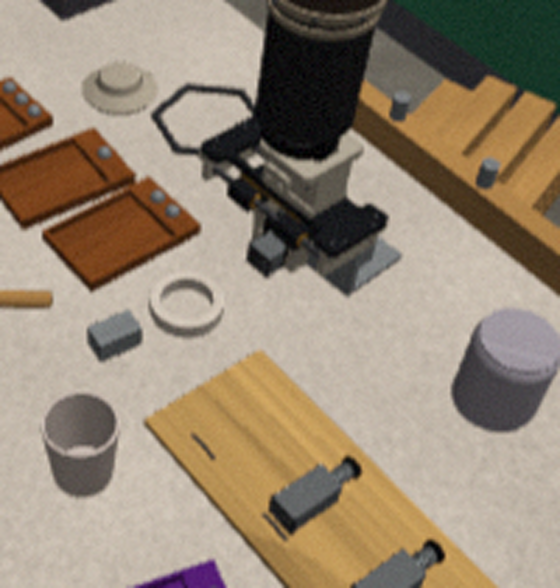

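Request:
step_arm([
  [0, 0, 0, 0, -20, 0, -0.8],
  [0, 0, 0, 0, -20, -20, -0.8],
  [0, 0, 0, 10, -20, -30, -0.8],
  [0, 0, 0.025, 40, -20, 0, -0.8],
  [0, 0, 0, 40, -20, 0, -0.8],
  [0, 0, 0, 40, -15, 0, -0.8],
  [0, 0, 0, 15, -10, 0, -0.8],
  [0, 0, 0, 0, 0, 0, -0.8],
])

```text
time_s: 7.7
tcp_pos: [0.5386, 0.1237, 0.1056]
eef_rot: [179.9, -0.4, 92.1]
contact_force: [-0.3, 0.8, -0.7]
gripper_width: 0.03
```

Run:
```python
from h import *
s=r.get_state();print(s['tcp_pos'],s['eef_rot'],s['contact_force'],s['gripper_width'])
W=r.camera_info("wrist");np.save("w5.npy",W,allow_pickle=True)
cv2.imwrite("pics/wrist5.png",r.capture("wrist")[:,:,::-1])
```

```text
[0.53859785 0.12374316 0.10558118] [179.8608588   -0.39687233  92.0768215 ] [-0.3239269   0.81444736 -0.72958351] 0.030042978039997635
```

View pics/wrist5.png

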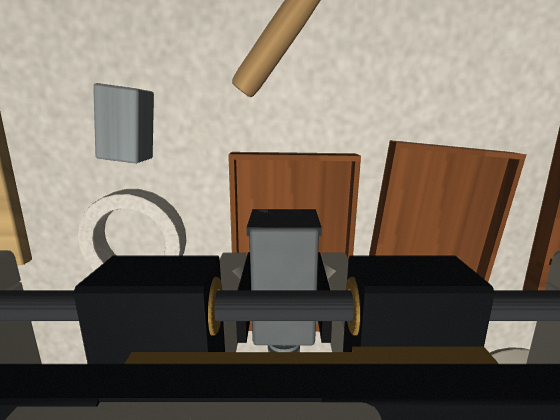

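Run:
```python
from h import *
W=np.load("w5.npy",allow_pickle=True).item()
for p in [(229,153),(360,154),(240,220),(351,220)]: print(p,np.round(onz(W,*p,.016)*1000,1))
for p in [(236,159),(354,160)]: print(p,np.round(onz(W,*p,.016)*1000,1))
for p in [(389,141),(525,154)]: print('one',p,np.round(onz(W,*p,.016)*1000,1))
```

```text
(229, 153) [490.6  79.9  16. ]
(360, 154) [487.9 177.1  16. ]
(240, 220) [542.4  88.   16. ]
(351, 220) [539.4 175.3  16. ]
(236, 159) [494.8  85.1  16. ]
(354, 160) [492.4 173.   16. ]
one (389, 141) [477.7 197.4  16. ]
one (525, 154) [483.5 300.1  16. ]
```

Request:
step_arm([
  [0, 0, 0, 7, -1, 35, -0.8],
  [0, 0, 0, 0, 0, 30, -0.8],
  [0, 0, 0, 0, 0, 15, -0.8],
  [0, 0, 0, 0, 0, 6, -0.8],
  [0, 0, 0, 0, 0, 0, -0.8],
])

```text
time_s: 8.25
tcp_pos: [0.546, 0.1312, 0.0199]
eef_rot: [179.2, -0.6, 92.1]
contact_force: [0.2, -0.5, -1.2]
gripper_width: 0.0295
```

Request:
step_arm([
  [0.012, 0, 0, 0, -6, 4, -0.8],
  [0, 0, 0, 0, -1, 3, -0.8],
  [0, 0, 0, 0, 0, 1, -0.8],
])

```text
time_s: 8.55
tcp_pos: [0.5408, 0.131, 0.0133]
eef_rot: [179.7, -0.7, 92.0]
contact_force: [0.2, 0.1, -1.6]
gripper_width: 0.0297
```

Request:
step_arm([
  [0, 0.01, 0, 0, -1, 2, -0.8],
  [0, 0, 0, 0, 0, 2, -0.8],
])

```text
time_s: 8.75
tcp_pos: [0.5403, 0.1314, 0.0101]
eef_rot: [179.6, -1.4, 92.0]
contact_force: [0.2, 0.3, -1.7]
gripper_width: 0.0299
```

Request:
step_arm([
  [0, 0, 0, 0, 0, 1.5, -0.8],
  [0, 0, 0, 0, 0, 0, -0.8],
])

```text
time_s: 8.95
tcp_pos: [0.5406, 0.1316, 0.0095]
eef_rot: [179.6, -1.4, 92.0]
contact_force: [0.3, 0.4, -2.2]
gripper_width: 0.0298
```

Request:
step_arm([
  [0, -0.024, 0, 0, 0, 1, -0.8],
  [0, 0, 0, 0, 0, 1, -0.8],
])

```text
time_s: 9.15
tcp_pos: [0.541, 0.1315, 0.0089]
eef_rot: [179.5, -0.0, 92.0]
contact_force: [-7.3, -1.1, 17.0]
gripper_width: 0.03
```

Request:
step_arm([
  [0, 0, 0, 0, 0, 1.5, -0.8],
  [0, 0, 0, 0, 0, 0, -0.8],
])

```text
time_s: 9.35
tcp_pos: [0.5411, 0.1316, 0.0095]
eef_rot: [179.4, -0.0, 92.1]
contact_force: [0.6, -0.1, -1.7]
gripper_width: 0.03
```

Request:
step_arm([
  [0, 0, 0, 0, 0, 2, -0.8],
])

```text
time_s: 9.45
tcp_pos: [0.5415, 0.1319, 0.0088]
eef_rot: [179.4, -0.0, 92.2]
contact_force: [-10.7, -0.4, 31.9]
gripper_width: 0.0298
```

Request:
step_arm([
  [0, 0, 0, 0, 0, 1.5, -0.8],
])

```text
time_s: 9.55
tcp_pos: [0.5415, 0.1319, 0.0089]
eef_rot: [179.4, -0.0, 92.2]
contact_force: [-9.6, -0.1, 21.1]
gripper_width: 0.0301
```

Request:
step_arm([
  [0, 0, 0, 0, 0, 0, -0.2],
  [0, 0, 0, 0, 0, 0, -0.2],
  [0, 0, 0, 0, 0, 0, -0.2],
])

```text
time_s: 9.85
tcp_pos: [0.5425, 0.1325, 0.0097]
eef_rot: [179.2, -0.1, 92.2]
contact_force: [-0.2, 0.5, -0.6]
gripper_width: 0.0352
```

Request:
step_arm([
  [0, 0, 0, 0, 0, -10, -0.2],
  [0, 0, 0, 0, 0, -30, -0.2],
  [0, 0, 0, 0, 0, -40, 0.2],
  [0, 0, 0, 0, 0, -30, 1],
])

```text
time_s: 10.25
tcp_pos: [0.5384, 0.1306, 0.1193]
eef_rot: [179.8, 0.2, 92.2]
contact_force: [0.3, 0.6, -0.7]
gripper_width: 0.0458
```

Run:
```python
from h import *
s=r.get_state();print(s['tcp_pos'],s['eef_rot'],s['contact_force'],s['gripper_width'])
a=r.capture("side")[90:230,180:340,::-1];
cv2.imwrite("pics/side6.png",cv2.resize(a,None,fx=3.5,fy=3.5,interpolation=2))
cv2.imwrite("pics/wrist6.png",r.capture("wrist")[:,:,::-1])
```

```text
[0.53842758 0.13062199 0.11925436] [179.77253207   0.24477948  92.19402172] [ 0.32320451  0.63357154 -0.6673558 ] 0.045795147300690876
```

View pics/side6.png

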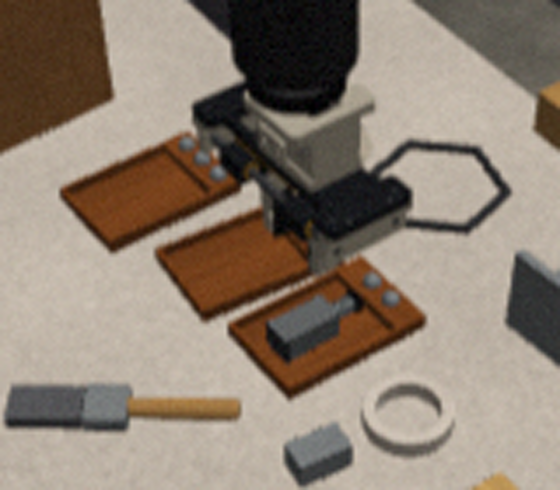

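View pics/wrist6.png

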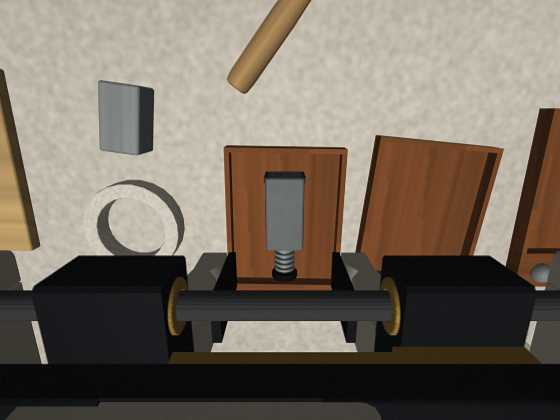

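Request:
step_arm([
  [0, 0, 0, -38, -5, 0, 1],
  [0, 0, 0, -38, -5, 0, 1],
  [0, 0, 0, -38, -5, 0, 1],
  [0, 0, 0, -38, -5, 0, 1],
  [0, 0, 0, -38, -5, 0, 1],
  [0, 0, 0, -38, -5, 0, 1],
  [0, 0, 0, -38, -5, 0, 1],
  [0, 0, 0, -38, -5, 0, 1],
  [0, 0, 0, -38, -5, 0, 1],
  [0, 0, 0, -20, -2, 0, 1],
])

```text
time_s: 11.35
tcp_pos: [0.5082, -0.2416, 0.124]
eef_rot: [179.1, -0.1, 92.6]
contact_force: [0.6, 0.9, -0.4]
gripper_width: 0.0878
```

Request:
step_arm([
  [0.012, 0, 0.02, -13, -4, 30, 1],
  [0, 0, 0, 0, 0, 35, 1],
  [0, 0, 0, 0, 0, 20, 1],
  [0, 0, 0, 0, 0, 6, 1],
  [0, 0, 0, 0, 0, 0, 1],
])

```text
time_s: 11.85
tcp_pos: [0.5052, -0.26, 0.0311]
eef_rot: [179.7, -0.0, 91.1]
contact_force: [0.2, -0.7, 0.3]
gripper_width: 0.0879
```

Request:
step_arm([
  [0, 0, 0, 4, -1, 8, 1],
  [0, 0, 0, 0, 0, 5, 0.4],
  [0, 0, 0, 0, 0, 0, 0.2],
])

```text
time_s: 12.15
tcp_pos: [0.5058, -0.2554, 0.0196]
eef_rot: [179.5, 0.0, 91.2]
contact_force: [0.1, -1.2, -0.0]
gripper_width: 0.077
```

Run:
```python
from h import *
s=r.get_state();print(s['tcp_pos'],s['eef_rot'],s['contact_force'],s['gripper_width'])
cv2.imwrite("pics/wrist7.png",r.capture("wrist")[:,:,::-1])
```

```text
[ 0.5058315  -0.25539264  0.01963018] [1.79497416e+02 2.36260051e-02 9.11733214e+01] [ 0.06128835 -1.24943582 -0.04853418] 0.07699926610981388
```

View pics/wrist7.png

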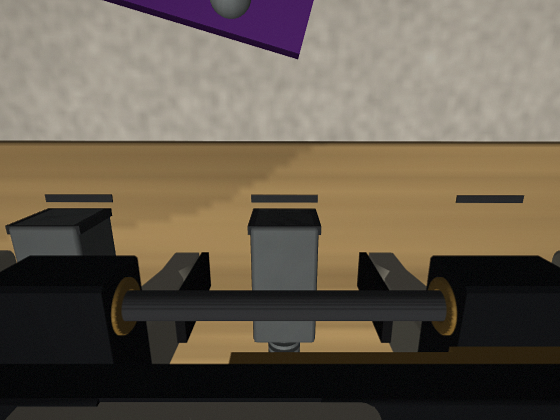

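Request:
step_arm([
  [0, 0, 0, 0, -2, 3, 0],
  [0, 0, 0, 0, 0, 0, -0.2],
  [0, 0, 0, 0, 0, 0, -0.4],
  [0, 0, 0, 0, 0, 0, -0.6],
  [0, 0, 0, 0, 0, 0, -0.8],
  [0, 0, 0, 0, 0, 0, -0.8],
  [0, 0, 0, 0, 0, 0, -0.8],
])

```text
time_s: 12.9
tcp_pos: [0.505, -0.2555, 0.0184]
eef_rot: [179.3, 0.1, 91.2]
contact_force: [0.6, 0.2, 0.5]
gripper_width: 0.03
```

Request:
step_arm([
  [0, 0, 0, 0, 0, -10, -0.8],
  [0, 0, 0, 0, 0, -30, -0.8],
  [0, 0, 0, 10, 0, -35, -0.8],
  [0, 0, 0, 38, 20, 0, -0.8],
  [0, 0, 0, 38, 20, 0, -0.8],
  [0, 0, 0, 38, 20, 0, -0.8],
  [0, 0, 0, 38, 20, 0, -0.8],
  [0, 0, 0, 38, 20, 0, -0.8],
  [0, 0, 0, 25, 10, 0, -0.8],
  [0.01, 0, -0.048, 0, 0, 15, -0.8],
])

```text
time_s: 13.9
tcp_pos: [0.6142, -0.02, 0.0905]
eef_rot: [179.6, -0.0, 93.8]
contact_force: [-0.1, -0.6, -1.2]
gripper_width: 0.0295
```

Request:
step_arm([
  [0, 0, 0, 0, 8, 20, -0.8],
  [0, 0, 0, 0, 8, 15, -0.8],
  [0, 0, 0, 0, 6, 2, -0.8],
  [0, 0, 0, 0, 3, 0, -0.8],
  [0, 0, 0, 0, 0, 0, -0.8],
])

```text
time_s: 14.4
tcp_pos: [0.6403, -0.017, 0.053]
eef_rot: [179.7, -0.0, 93.9]
contact_force: [-0.3, -0.2, -1.4]
gripper_width: 0.0299
```

Request:
step_arm([
  [0, 0, 0, 0, 4, 0, -0.8],
  [0, 0, 0, 0, 4, 0, -0.8],
  [0, 0, 0, 0, 2, 0, -0.8],
])

```text
time_s: 14.7
tcp_pos: [0.6513, -0.017, 0.0551]
eef_rot: [179.6, -0.0, 93.9]
contact_force: [-2.1, -0.2, -1.2]
gripper_width: 0.0299
```

Request:
step_arm([
  [0, 0, 0, 0, 3, 0, -0.8],
  [0, 0, 0, 0, 2, 0, -0.8],
])

```text
time_s: 14.9
tcp_pos: [0.654, -0.017, 0.0549]
eef_rot: [179.8, -0.0, 93.8]
contact_force: [-6.2, 0.4, 0.8]
gripper_width: 0.0296
```

Request:
step_arm([
  [0, 0, 0, 0, 3, 0, -0.8],
  [0, 0, 0, 0, 1, 0, -0.8],
])

```text
time_s: 15.1
tcp_pos: [0.654, -0.0173, 0.054]
eef_rot: [-179.7, -0.0, 93.8]
contact_force: [-5.7, 1.1, 1.5]
gripper_width: 0.0294
```

Request:
step_arm([
  [0, 0, 0, 0, 5, 0, -0.8],
  [0, 0, 0, 0, 2, 0, -0.8],
  [0, 0, 0, 0, 0, 0, -0.8],
])

```text
time_s: 15.4
tcp_pos: [0.6536, -0.0179, 0.0523]
eef_rot: [-178.9, 0.0, 93.7]
contact_force: [-6.1, 1.3, 1.0]
gripper_width: 0.03
```

Request:
step_arm([
  [0, 0, 0, 0, 5, 0, -0.8],
  [0, 0, 0, 0, 3, 0, -0.8],
  [0, 0, 0, 0, 0, 0, -0.8],
])

```text
time_s: 15.7
tcp_pos: [0.654, -0.0185, 0.0507]
eef_rot: [-178.0, 0.1, 93.6]
contact_force: [-6.7, -0.7, 1.2]
gripper_width: 0.0296
```

Request:
step_arm([
  [-0.035, 0, 0, 0, 4, 0, -0.8],
  [0, 0, 0, 0, 8, 0, -0.8],
])

```text
time_s: 15.9
tcp_pos: [0.6591, -0.0185, 0.0483]
eef_rot: [-179.4, 0.1, 93.6]
contact_force: [-13.2, 1.1, 4.3]
gripper_width: 0.0296
```

Request:
step_arm([
  [-0.01, 0, 0, 0, 10, 0, -0.8],
  [-0.01, 0, 0, 0, 10, 0, -0.8],
])

```text
time_s: 16.1
tcp_pos: [0.666, -0.0191, 0.0448]
eef_rot: [-179.1, 0.1, 93.4]
contact_force: [-24.0, 1.2, 7.4]
gripper_width: 0.0298
```

Request:
step_arm([
  [-0.01, 0, 0, 0, 10, 0, -0.8],
  [-0.01, 0, 0, 0, 10, 0, -0.8],
])

```text
time_s: 16.3
tcp_pos: [0.6681, -0.0205, 0.0398]
eef_rot: [-178.3, 0.2, 93.2]
contact_force: [-26.6, 2.0, 7.4]
gripper_width: 0.0296
```

Request:
step_arm([
  [0, 0, 0, 0, -20, 0, -0.8],
  [0, 0, 0, 0, -20, -10, -0.8],
  [0, 0, 0, 10, -20, -30, -0.8],
  [0, 0, 0, 40, -12, -25, -0.8],
  [0, 0, 0, 43, -12, 0, -0.8],
  [0, 0, 0, 43, -12, 0, -0.8],
  [0, 0, 0, 43, -12, 0, -0.8],
  [0, 0, 0, 43, -12, 0, -0.8],
  [0, 0, 0, 43, -12, 0, -0.8],
  [0, 0, 0, 43, -12, 0, -0.8],
])

```text
time_s: 17.3
tcp_pos: [0.5047, 0.286, 0.112]
eef_rot: [-178.2, 0.0, 92.7]
contact_force: [1.3, 0.2, -2.5]
gripper_width: 0.0298
```

Request:
step_arm([
  [0, 0, 0, 35, -5, 0, -0.8],
  [0, 0, 0, 20, 0, 0, -0.8],
  [0, 0, 0, 0, 0, 0, -0.8],
])

```text
time_s: 17.6
tcp_pos: [0.496, 0.3494, 0.1137]
eef_rot: [-178.4, -0.2, 93.1]
contact_force: [0.2, -0.1, -1.1]
gripper_width: 0.0296
```

Level the tool, then look.

Request:
step_arm([
  [-0.028, 0, 0, 30, 3, 0, -0.8],
  [0, 0, 0, 0, 0, 0, -0.8],
])

```text
time_s: 17.8
tcp_pos: [0.4985, 0.3801, 0.1138]
eef_rot: [179.9, -0.2, 93.1]
contact_force: [-0.3, -0.7, -1.9]
gripper_width: 0.0301
```

Run:
```python
from h import *
s=r.get_state();print(s['tcp_pos'],s['eef_rot'],s['contact_force'],s['gripper_width'])
W=r.camera_info("wrist");np.save("w8.npy",W,allow_pickle=True)
cv2.imwrite("pics/wrist8.png",r.capture("wrist")[:,:,::-1])
a=r.capture("side")[60:230,160:340,::-1];
cv2.imwrite("pics/side8.png",cv2.resize(a,None,fx=3.3,fy=3.3,interpolation=2))
```

```text
[0.49847403 0.38005169 0.11384923] [179.92530614  -0.21380948  93.05598864] [-0.2686194  -0.65966392 -1.93054676] 0.030085943604615972
```

View pics/wrist8.png

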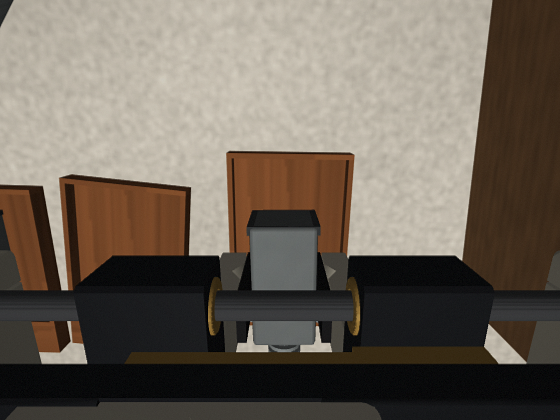

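View pics/side8.png

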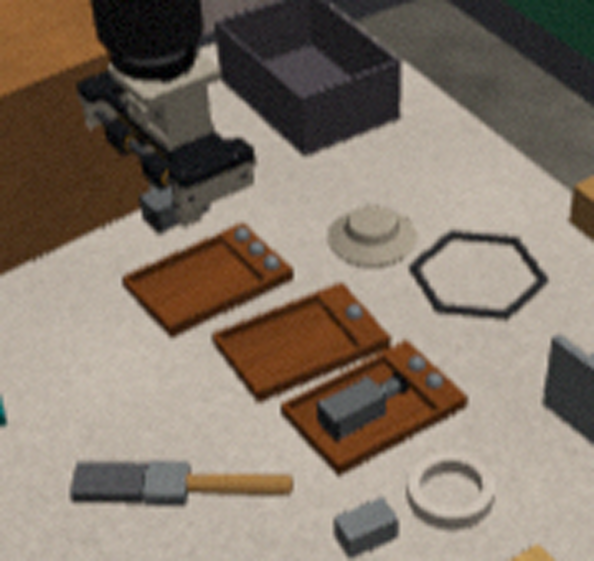

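Run:
```python
from h import *
W=np.load("w8.npy",allow_pickle=True).item()
for p in [(227,153),(353,154),(233,158),(348,160),(235,220),(345,220)]: print(p,np.round(onz(W,*p,.016)*1000,1))
for p in [(464,240),(490,0)]: print('box',p,np.round(onz(W,*p,0)*1000,1))
for p in [(60,177),(190,188),(73,182),(184,192),(74,250),(187,250)]: print('one',np.round(onz(W,*p,.016)*1000,1))
```

```text
(227, 153) [452.1 332.3  16. ]
(353, 154) [447.8 428.8  16. ]
(233, 158) [455.7 336.9  16. ]
(348, 160) [452.6 425.5  16. ]
(235, 220) [505.7 339.   16. ]
(345, 220) [501.1 428.3  16. ]
box (464, 240) [519.  538.4   0. ]
box (490, 0) [334.8 518.5   0. ]
one [477.6 202.4  16. ]
one [481.  303.3  16. ]
one [481. 212.  16.]
one [484.5 298.5  16. ]
one [539.  205.4  16. ]
one [534.1 299.4  16. ]
```

Request:
step_arm([
  [0, 0, 0, 3, -2, 35, -0.8],
  [0, 0, 0, 0, -2, 30, -0.8],
  [0, 0, 0, 0, -2, 17, -0.8],
  [0, 0, 0, 0, 0, 6, -0.8],
  [0, 0, 0, 0, 0, 0, -0.8],
])

```text
time_s: 18.4
tcp_pos: [0.4947, 0.3756, 0.0248]
eef_rot: [-180.0, -0.2, 92.7]
contact_force: [-0.1, -0.4, -1.5]
gripper_width: 0.0299
```

Request:
step_arm([
  [0, 0, 0, 6, 3, 4, -0.8],
  [0, 0, 0, 1, 0, 3, -0.8],
  [0, 0, 0, 0, 0, 2, -0.8],
])

```text
time_s: 18.7
tcp_pos: [0.4997, 0.3838, 0.0182]
eef_rot: [179.8, -0.4, 92.6]
contact_force: [-0.1, 0.6, -0.6]
gripper_width: 0.0297
```

Request:
step_arm([
  [0, 0, 0, 0, -1, 4, -0.8],
  [0, 0, 0, 0, 0, 2, -0.8],
])

```text
time_s: 18.9
tcp_pos: [0.4991, 0.3845, 0.0127]
eef_rot: [179.8, -0.5, 92.6]
contact_force: [0.4, -0.9, -2.2]
gripper_width: 0.03
```

Request:
step_arm([
  [0, 0, 0, 0, 0, 1.5, -0.8],
  [0, 0, 0, 0, 0, 1, -0.8],
])

```text
time_s: 19.1
tcp_pos: [0.4991, 0.3846, 0.0105]
eef_rot: [179.8, -0.5, 92.6]
contact_force: [-2.4, -2.3, 9.4]
gripper_width: 0.0297
```

Request:
step_arm([
  [0, 0, 0, 0, 0, 1, -0.8],
])

```text
time_s: 19.2
tcp_pos: [0.4992, 0.3846, 0.0105]
eef_rot: [179.7, -0.5, 92.7]
contact_force: [-3.5, -2.8, 12.1]
gripper_width: 0.0297
```

Request:
step_arm([
  [0, 0, 0, 0, 0, 1, -0.8],
])

```text
time_s: 19.3
tcp_pos: [0.4991, 0.3846, 0.0105]
eef_rot: [179.7, -0.5, 92.7]
contact_force: [-2.5, -1.7, 7.6]
gripper_width: 0.0296
```

Contact with the floor as predicted; release and rise.

Request:
step_arm([
  [0, 0, 0, 0, 0, 0, -0.2],
  [0, 0, 0, 0, 0, 0, -0.2],
  [0, 0, 0, 0, 0, 0, -0.2],
])

```text
time_s: 19.6
tcp_pos: [0.4995, 0.3852, 0.0115]
eef_rot: [179.6, -0.5, 92.7]
contact_force: [-0.1, -0.5, -0.0]
gripper_width: 0.0345
```

Request:
step_arm([
  [0, 0, 0, 0, 0, -10, -0.2],
  [0, 0, 0, 0, 0, -30, -0.2],
  [0, 0, 0, 0, 0, -40, 0.2],
  [0, 0, 0, 0, 0, -20, 1],
  [0, 0, 0, -40, 0, 0, 1],
  [0, 0, 0, -40, 0, 0, 1],
  [0, 0, 0, -40, 0, 0, 1],
  [0, 0, 0, -40, 0, 0, 1],
  [0, 0, 0, -40, 0, 0, 1],
  [0, 0, 0, -40, 0, 0, 1],
])

```text
time_s: 20.6
tcp_pos: [0.5128, 0.1424, 0.1198]
eef_rot: [179.2, -0.7, 93.2]
contact_force: [1.5, -0.4, 0.7]
gripper_width: 0.0868
```

Run:
```python
from h import *
s=r.get_state();print(s['tcp_pos'],s['eef_rot'],s['contact_force'],s['gripper_width'])
a=r.capture("side")[60:230,160:340,::-1];
cv2.imwrite("pics/side9.png",cv2.resize(a,None,fx=3.3,fy=3.3,interpolation=2))
```

```text
[0.51282835 0.14242931 0.11977183] [179.22840873  -0.72330292  93.20858817] [ 1.50374212 -0.4497611   0.66071758] 0.08676310745740756
```

View pics/side9.png

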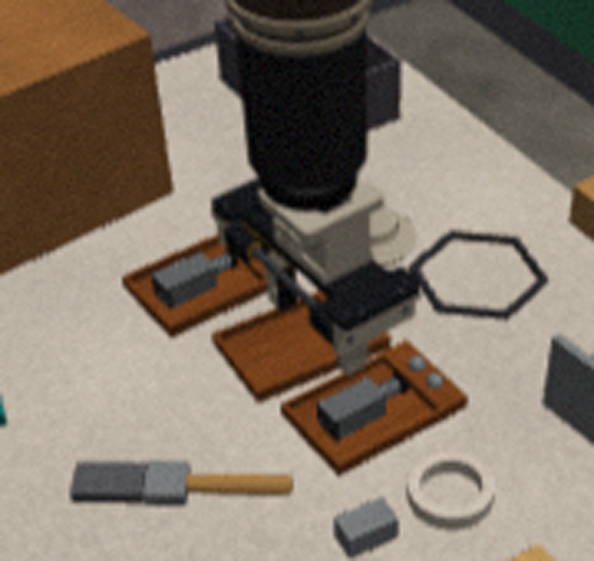

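Request:
step_arm([
  [0, 0, 0, -42, -3, 0, 1],
  [0, 0, 0, -42, -3, 0, 1],
  [0, 0, 0, -42, -3, 0, 1],
  [0, 0, 0, -42, -3, 0, 1],
  [0, 0, 0, -42, -3, 0, 1],
  [0, 0, 0, -42, -3, 0, 1],
  [0, 0, 0, -42, -3, 0, 1],
  [0, 0, 0, -42, -3, 0, 1],
  [0, 0, 0, -42, -3, 0, 1],
  [0, 0, 0, -42, -3, 0, 1],
])

```text
time_s: 21.65
tcp_pos: [0.5068, -0.2971, 0.123]
eef_rot: [178.6, -0.7, 93.4]
contact_force: [1.1, 0.2, 0.1]
gripper_width: 0.0879
```

Request:
step_arm([
  [0.01, 0, 0.03, -36, -2, 0, 1],
  [0, 0, 0, -20, 0, 0, 1],
  [0, 0, 0, 0, 0, 0, 1],
])

```text
time_s: 21.95
tcp_pos: [0.5066, -0.3609, 0.1238]
eef_rot: [179.2, -0.6, 91.4]
contact_force: [-0.3, 0.9, -0.1]
gripper_width: 0.0874
```

Request:
step_arm([
  [0.012, -0.01, 0, 0, 0, 35, 1],
  [0, 0, 0, 0, 0, 35, 1],
  [0, 0, 0, 0, 0, 18, 1],
  [0, 0, 0, 0, 0, 5, 1],
  [0, 0, 0, 0, 0, 0, 0.5],
])

```text
time_s: 22.45
tcp_pos: [0.5091, -0.3607, 0.0322]
eef_rot: [179.6, 0.1, 91.3]
contact_force: [-0.2, -0.5, 0.1]
gripper_width: 0.0838
```

Run:
```python
from h import *
s=r.get_state();print(s['tcp_pos'],s['eef_rot'],s['contact_force'],s['gripper_width'])
cv2.imwrite("pics/wrist10.png",r.capture("wrist")[:,:,::-1])
```

```text
[ 0.50913009 -0.36073886  0.03218696] [1.79587256e+02 8.31446040e-02 9.12908309e+01] [-0.17714625 -0.4818134   0.13627295] 0.08377990826246981
```

View pics/wrist10.png

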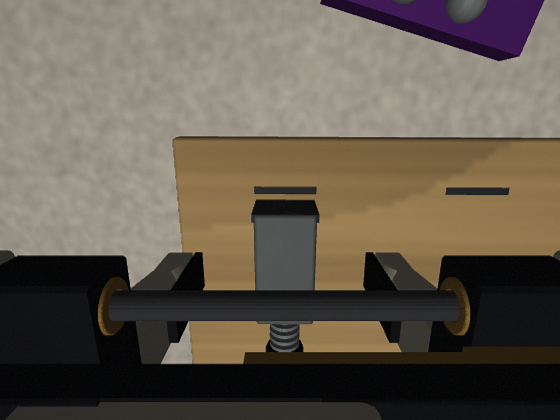

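Request:
step_arm([
  [0, 0, 0, 0, -3, 7, 0.3],
  [0, 0, 0, 0, 0, 5, 0],
  [0, 0, 0, 0, 0, 2, -0.1],
  [0, 0, 0, 0, 0, 0, -0.2],
])

```text
time_s: 22.9
tcp_pos: [0.5087, -0.3613, 0.0216]
eef_rot: [179.2, 0.2, 91.3]
contact_force: [0.7, 0.1, 0.3]
gripper_width: 0.0491
```

Request:
step_arm([
  [0, 0, 0, 0, 0, 0, -0.6],
  [0, 0, 0, 0, 0, 0, -0.8],
  [0, 0, 0, 0, 0, 0, -0.8],
  [0, 0, 0, 0, 0, 0, -0.8],
])

```text
time_s: 23.3
tcp_pos: [0.5089, -0.3615, 0.0221]
eef_rot: [179.2, 0.2, 91.3]
contact_force: [-0.3, -0.4, -0.9]
gripper_width: 0.0295
```

Request:
step_arm([
  [0, 0, 0, 0, 0, 0, -0.2],
  [0, 0, 0, 0, -3, 0, -0.2],
  [0, 0, 0, 0, -1, 4, -0.2],
  [0, 0, 0, 0, 0, 1, -0.2],
  [0, 0, 0, 0, 0, 0, -0.8],
  [0, 0, 0, 0, 0, 0, -0.8],
  [0, 0, 0, 0, 0, 0, -0.8],
])

```text
time_s: 24.0
tcp_pos: [0.5046, -0.3616, 0.0168]
eef_rot: [179.2, 0.2, 91.3]
contact_force: [-0.1, 0.5, -0.1]
gripper_width: 0.0298
```

Request:
step_arm([
  [0, 0, 0, 0, 0, -10, -0.8],
  [0, 0, 0, 0, 0, -30, -0.8],
  [0, 0, 0, 10, 0, -35, -0.8],
  [0, 0, 0, 42, 14, 0, -0.8],
  [0, 0, 0, 42, 14, 0, -0.8],
  [0, 0, 0, 42, 14, 0, -0.8],
  [0, 0, 0, 42, 14, 0, -0.8],
  [0, 0, 0, 42, 14, 0, -0.8],
  [0, 0, 0, 42, 14, 0, -0.8],
  [0, 0, 0, 42, 14, 0, -0.8],
])

```text
time_s: 25.0
tcp_pos: [0.596, -0.0492, 0.1003]
eef_rot: [179.1, 0.2, 90.8]
contact_force: [0.7, -0.7, -1.4]
gripper_width: 0.0297
```

Request:
step_arm([
  [0.012, 0, -0.02, 30, 10, 0, -0.8],
  [0, 0, -0.025, 0, 0, 10, -0.8],
  [0, 0, 0, 0, 0, 0, -0.8],
])

```text
time_s: 25.3
tcp_pos: [0.6076, -0.0117, 0.0921]
eef_rot: [179.7, 0.1, 93.8]
contact_force: [-0.3, -1.1, -2.6]
gripper_width: 0.0296
```

Request:
step_arm([
  [0, 0, 0, -2, 10, 20, -0.8],
  [0, 0, 0, -2, 10, 17, -0.8],
  [0, 0, 0, 0, 8, 4, -0.8],
  [0, 0, 0, 0, 3, 0, -0.8],
  [0, 0, 0, 0, 0, 0, -0.8],
])

```text
time_s: 25.8
tcp_pos: [0.6405, -0.0165, 0.0519]
eef_rot: [179.6, 0.2, 93.6]
contact_force: [0.4, 0.3, -1.5]
gripper_width: 0.0296
```

Request:
step_arm([
  [0, 0, 0, 0, 6, 0, -0.8],
  [0, 0, 0, 0, 6, 0, -0.8],
])

```text
time_s: 26.0
tcp_pos: [0.6525, -0.0163, 0.053]
eef_rot: [179.6, 0.2, 93.5]
contact_force: [-0.9, 0.4, -2.2]
gripper_width: 0.0296
```

Request:
step_arm([
  [0, 0, 0, 0, 6, 0, -0.8],
  [-0.003, 0, 0, 0, 3, 0, -0.8],
])

```text
time_s: 26.2
tcp_pos: [0.661, -0.0159, 0.053]
eef_rot: [179.6, 0.2, 93.5]
contact_force: [-3.4, 0.4, -1.9]
gripper_width: 0.0296
```

Request:
step_arm([
  [-0.003, 0, 0, 0, 5, 0, -0.8],
  [-0.003, 0, 0, 0, 3, 0, -0.8],
])

```text
time_s: 26.4
tcp_pos: [0.6654, -0.0159, 0.052]
eef_rot: [179.7, 0.2, 93.5]
contact_force: [-13.7, 0.3, 2.2]
gripper_width: 0.0299
```

Request:
step_arm([
  [0, 0, 0, 0, -20, 0, -0.8],
  [0, 0, 0, 0, -20, -10, -0.8],
  [0, 0, 0.05, 10, -20, -30, -0.8],
  [0, 0, 0.05, 35, -15, -15, -0.8],
  [0, 0, 0, 42, -12, 0, -0.8],
  [0, 0, 0, 42, -12, 0, -0.8],
  [0, 0, 0, 42, -12, 0, -0.8],
  [0, 0, 0, 42, -10, 0, -0.8],
  [0, 0, 0, 30, -10, 0, -0.8],
  [0, 0, 0, 0, 0, 0, -0.8],
])

```text
time_s: 27.4
tcp_pos: [0.5473, 0.2381, 0.1133]
eef_rot: [178.6, -0.5, 87.5]
contact_force: [0.5, 0.1, -0.9]
gripper_width: 0.0296
```

Run:
```python
from h import *
s=r.get_state();print(s['tcp_pos'],s['eef_rot'],s['contact_force'],s['gripper_width'])
W=r.camera_info("wrist");np.save("w11.npy",W,allow_pickle=True)
cv2.imwrite("pics/wrist11.png",r.capture("wrist")[:,:,::-1])
```

```text
[0.54730318 0.23811441 0.11330062] [178.56880047  -0.45611134  87.46168265] [ 0.48947256  0.09837556 -0.92584925] 0.029557817870644446
```

View pics/wrist11.png

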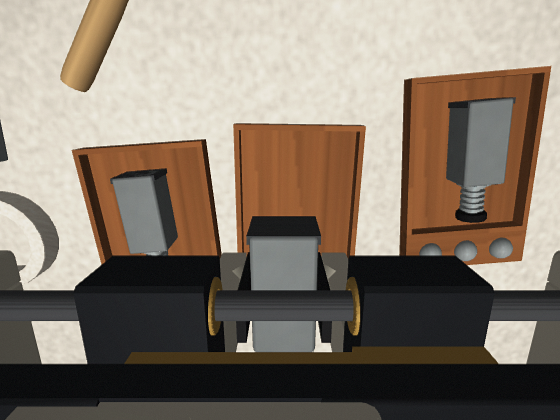

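Run:
```python
from h import *
W=np.load("w11.npy",allow_pickle=True).item()
for p in [(234,125),(364,126),(240,130),(359,132),(241,200),(356,200)]: print(p,np.round(onz(W,*p,.016)*1000,1))
```

```text
(234, 125) [478.6 202.9  16. ]
(364, 126) [483.7 299.3  16. ]
(240, 130) [482.4 207.1  16. ]
(359, 132) [487.9 295.7  16. ]
(241, 200) [536.4 203.3  16. ]
(356, 200) [540.6 294.7  16. ]
```

Request:
step_arm([
  [0.022, 0, 0, 11, -19, 25, -0.8],
  [0, 0, 0, 1, 0, 35, -0.8],
  [0, 0, 0, 0, 0, 22, -0.8],
  [0, 0, 0, 0, 0, 6, -0.8],
  [0, 0, 0, 0, 0, 0, -0.8],
])

```text
time_s: 27.95
tcp_pos: [0.5345, 0.2518, 0.026]
eef_rot: [179.4, -0.8, 87.5]
contact_force: [-0.8, -0.2, -1.7]
gripper_width: 0.0297
```

Request:
step_arm([
  [0.008, -0.012, 0, -1, -6, 6, -0.8],
  [0, 0, 0, -1, 0, 4, -0.8],
  [0, 0, 0, 0, 0, 2, -0.8],
])

```text
time_s: 28.25
tcp_pos: [0.5303, 0.2504, 0.0162]
eef_rot: [179.7, -0.2, 87.4]
contact_force: [0.8, 0.6, -2.0]
gripper_width: 0.0299
```

Request:
step_arm([
  [0, 0, 0, -1, 0, 2, -0.8],
  [0, 0, 0, 0, 0, 0, -0.8],
])

```text
time_s: 28.45
tcp_pos: [0.5307, 0.2495, 0.0148]
eef_rot: [179.6, -0.3, 87.4]
contact_force: [-0.2, 0.3, -2.0]
gripper_width: 0.0298
```

Request:
step_arm([
  [0, 0, 0, 0, -1, 3, -0.8],
  [0, 0, 0, 0, 0, 2, -0.8],
])

```text
time_s: 28.65
tcp_pos: [0.5301, 0.2499, 0.0102]
eef_rot: [179.6, -0.3, 87.4]
contact_force: [0.2, -1.0, -2.0]
gripper_width: 0.0297
```

Request:
step_arm([
  [0, 0, 0, 0, 0, 1.5, -0.8],
  [0, 0, 0, 0, 0, 1, -0.8],
])

```text
time_s: 28.85
tcp_pos: [0.5301, 0.2501, 0.0088]
eef_rot: [179.5, -0.3, 87.5]
contact_force: [-7.8, -1.1, 20.1]
gripper_width: 0.0299
```

Request:
step_arm([
  [0, 0, 0, 0, 0, 1, -0.8],
])

```text
time_s: 28.95
tcp_pos: [0.5301, 0.2501, 0.0089]
eef_rot: [179.5, -0.3, 87.5]
contact_force: [-5.0, -1.3, 10.0]
gripper_width: 0.0302
```

Request:
step_arm([
  [0, 0, 0, 0, 0, 1, -0.8],
])

```text
time_s: 29.05
tcp_pos: [0.5301, 0.25, 0.0089]
eef_rot: [179.5, -0.3, 87.5]
contact_force: [-3.8, -1.2, 8.9]
gripper_width: 0.0292
```

Request:
step_arm([
  [0, 0, 0, 0, 0, 0, -0.2],
  [0, 0, 0, 0, 0, 0, -0.2],
  [0, 0, 0, 0, 0, 0, -0.2],
])

```text
time_s: 29.35
tcp_pos: [0.5309, 0.2507, 0.0097]
eef_rot: [179.4, -0.4, 87.5]
contact_force: [-0.1, 0.9, -0.5]
gripper_width: 0.0351
```

Request:
step_arm([
  [0, 0, 0, 0, 0, -10, -0.2],
  [0, 0, 0, 0, 0, -30, -0.2],
  [0, 0, 0, 0, 0, -40, 0.2],
  [0, 0, 0, 0, 0, -40, 1],
  [0, 0, 0, -40, 0, -30, 1],
  [0, 0, 0, -40, 0, 0, 1],
  [0, 0, 0, -40, 0, 0, 1],
  [0, 0, 0, -40, 0, 0, 1],
  [0, 0, 0, -40, 0, 0, 1],
  [0, 0, 0, -40, 0, 0, 1],
])

```text
time_s: 30.35
tcp_pos: [0.5212, 0.0076, 0.1711]
eef_rot: [178.9, -0.4, 88.0]
contact_force: [0.9, -0.0, 1.1]
gripper_width: 0.0866
```

Request:
step_arm([
  [0, 0, 0, -20, 0, 0, 1],
  [0, 0, 0, 0, 0, 0, 1],
  [0, 0, 0, 0, 0, 0, 1],
])

```text
time_s: 30.65
tcp_pos: [0.5196, -0.0177, 0.1733]
eef_rot: [178.8, -0.5, 87.7]
contact_force: [0.7, 1.2, -0.2]
gripper_width: 0.0879
```

Run:
```python
from h import *
s=r.get_state();print(s['time_s'],s['tcp_pos'],s['contact_force'])
a=r.capture("side")[:,:,::-1];b=r.capture("scene")[:,:,::-1]
cv2.imwrite("pics/side12.png",cv2.resize(a[90:350,180:440],None,fx=2.3,fy=2.3,interpolation=2))
cv2.imwrite("pics/scene12.png",cv2.resize(b[120:350,110:460],None,fx=2.2,fy=2.2,interpolation=2))
```

```text
30.65 [ 0.51958516 -0.01768041  0.17329793] [ 0.69770978  1.23777728 -0.20159586]
```

View pics/side12.png

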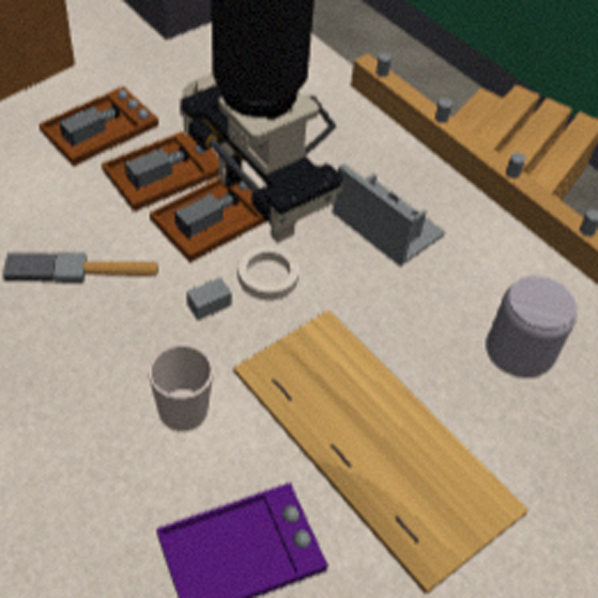

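View pics/scene12.png

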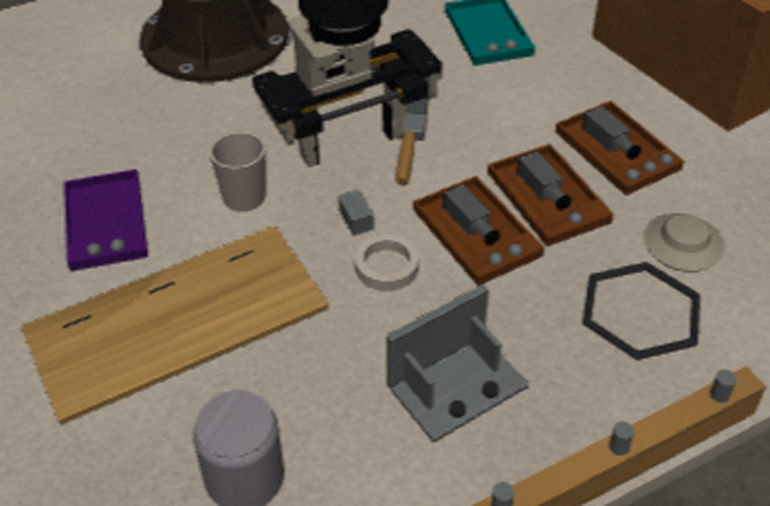

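All three buffers lie in their trays and nothing else has been moved, so I am handing the job in.

```bash
python3 -c "
from plant import r
print(r.close_job())"
```

```text
the job is handed in; nothing more can be done
None
```

All three buffers are in their trays, and I handed the job in at about 31 s. I pressed each rod against the plate and sorted by the force it took:

| Buffer at the start | Push reading | Result | Tray |
|---|---|---|---|
| nearest the plate (y ≈ -0.15) | about 0.7 N/mm | medium | two studs |
| middle (y ≈ -0.255) | about 1.5 N/mm | stiff | three studs |
| far (y ≈ -0.36) | about 3.4 N at 10 mm of travel | soft | one stud |

**Readings that disagreed:**
- **Soft:** the last soft reading jumped to 13.7 N. I took this as the rod reaching the end of its travel, since the 10 mm reading fits only the soft spring.
- **Stiff:** the first readings stalled near 6 N because the tool tilted. Pushing harder, up to 26.6 N, gave a clear slope.

**Setting down:** each buffer was lowered until it touched the tray floor before I let go. The highest set-down reading was 32 N, for the medium one.

**Last check:** the side and scene pictures show all three lying flat inside the right trays. The gripper is empty and clear, and the bystanders look unmoved. I judged that by eye and did not measure it.

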